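Set out the sample display at the body-care workshop

ROBOT

A 7-joint arm with a two-finger parallel gripper is mounted at the origin on the work surface. World frame = base frame: x ahead of the robot, y to its left, z up, the work surface at z = 0. Lengths are in m, angles in rad, forces in N, time in s.
With the tool pointing down it reaches from about 0.4 to 0.875 m from the base axis. Payload 6.5 kg.
Tool frame: the origin (TCP) lies midway between the tips of the shut fingers; the grasp point (between the pads) lies behind it (pinch_z is the z of the grasp point in the tool frame, in m); z points along the fingers, y is the line along which they close (so a half turn about z gives the same grasp; the last joint's range is limited). The gripper opens to 88 mm and grips with 3 to 60 N. Pads are 18 mm wide; open, the fingers measure 123 mm over their backs; the gripper's body (75 mm by 187 mm) begins 45 mm behind the grasp point.
Start: joints at [-0.066, 0.536, -0.004, 1.538, 0.003, 1.067, -0.071], TCP at [0.65, 0, 0.239] pointing down, gripper open.
Joint ranges: [-2.7, 2.7], [-0.37, 2.16], [-1.27, 1.26], [0.24, 2.4], [-1.31, 4.45], [0.19, 1.91], [-2.76, 2.76]. Speed limits (rad/s): [2.39, 2.39, 3.14, 3.14, 3.14, 3.14, 3.14].

INTERFACE

Orientations are given as a unit quaternion [w, x, y, z].
In Python, from station import * gives the robot as it stands.
- The arm moves only by the tool servo_tool, never from a script. Its argument "steps" is a list of rows, each a list of 3 entries, a list of its own where there are three numbers: the shift along the tool's x, y, z in cm, then the turn, a rotation vector about the tool's x, y, z in rad, then the closure, from -1 (fully open) to 1 (shut). A call has 1 to 8 rows; each row shifts and turns the commanded pose from where the row before left it, along the tool's axes as they then stand; what a row does not reach is not made up. A row lasts 1/8 s, in which the tool goes at most 62.5 mm and 10.7 degrees, less where a joint would pass 70% of its speed; a pose out of reach is approached as far as the arm can. A call is refused whole if a number of a shift passes 6.25 or a number of a turn 0.188, either way. A call with a gripper value outside its range is refused whole. The fingers move at their own pace and stop on an object; "grip_force" is the grip in N (left out, the last holds). Time passes only in rows, so rows that do not move let the fingers close. It gives the time, the measured TCP pose, the force, the opening and the grip force at its end, in the units of the state.
- get_state(): the state, without advancing time (a new reading comes with each control period).
- snapshot(name): name is "scene" or "side" or "wrist"; returns a dict with "img" (384x512x3 uint8, red, green, blue), "z_map" (384x512 float32, m along the optical axis (not along the pixel's ray), 0 where there is no reading), "fx", "fy", "cx", "cy" (pixels), "R" (3x3) and "t" (3): a world point X has camera coordinates R X + t. Camera axes: x right, y down, z forward; pixel columns grow to the right and rows downward; lengths in m; the calibration is good to about 2 mm. A picture is of the moment at which its call begins.
- sign_off(): hands the job in; it is judged then, once.
The state is a dict: "time": time; "qpos": joint angles; "dq": joint speeds; "joint_torque": joint torques, N m; "tcp_pos": TCP position; "orientation": TCP orientation; "ft_force": force on the tool from outside, world axes, zero at the start; "wrist_torque": the same for the moment, N m; "grip_width": finger opening in m; "grip_force": force on a finger pad.
Only numpy, scipy, OpenCV 4.12 (cv2) and the standard library are available. Lean on these libraries where they do the work, as an engineer would, in place of code of your own. Each camera call takes 0.05 s, during which the arm holds its last target. There are 200 camera calls.

TASK

Set out the sample display: stand the tall brown bottle on the middle of the green card, the small amber bottle on the middle of the pink card, and the white jar between them at the centre of the dark mat, with its black lid fitted level over the jar's neck. Stand the striped balm tube upright on the middle of the wooden riser. Leave the candle jar where it is, and let go of everything.

Things in the scene. Friction and masses are not known exactly. Their poses are not given: they have to be found in the camera images.
- brown_bottle: Tall dark brown bottle with a black cap and a white paper label, standing upright. 90 mm tall; body 44 mm in diameter up to 61 mm, then narrowing to a cap 28 mm in diameter from 74 mm up. About 0.16 kg. Origin: centre of its underside, z up.
- amber_bottle: Small orange-brown (amber) bottle with a white cap and a white paper label, standing upright. 65 mm tall; body 34 mm in diameter up to 44 mm, then narrowing to a cap 23 mm in diameter from 53 mm up. About 0.07 kg. Origin: centre of its underside, z up.
- jar: White plastic jar without its lid (neck closed by a flat white seal) with a green band, standing upright, 44 mm tall: body 56 mm in diameter up to 32 mm, where there is a flat shoulder, then a tapered neck from 47 mm in diameter at the shoulder to 32 mm at the top. About 0.12 kg. Origin: centre of its underside, z up.
- lid: Black round lid of the jar, lying hollow side down. 56 mm in diameter, 18 mm tall, top 4 mm thick, hollow 50 mm wide and 14 mm deep. No thread: lowered over the jar's tapered neck it centres itself and its lower edge rests on the jar's shoulder, 32 mm above the jar's underside. About 0.03 kg. Origin: centre of its lower edge, z up.
- balm_tube: Balm tube with purple and green stripes and an orange cap, standing upright: 75 mm tall, 25 mm in diameter (cap 24 mm). About 0.035 kg. Origin: centre of its flat underside, z up.
- mat: Dark slate-blue display mat, fixed flat on the table, 120 mm (its x) by 340 mm (its y) and 3 mm thick. Carries one coloured card towards either end of its long (y) axis. Origin: centre of its underside; the jar's place is its centre, midway between the two cards.
- green_card: Bright green square card fixed on the mat, 80 by 80 mm, 2 mm thick; its centre lies 120 mm from the mat's centre, at either end. Its upper face is 5 mm above the table. Origin: centre of its underside.
- pink_card: Pink square card fixed on the other end of the mat, 80 by 80 mm, 2 mm thick; its centre lies 120 mm from the mat's centre. Its upper face is 5 mm above the table. Origin: centre of its underside.
- riser: Fixed brown wooden block that serves as a display riser, standing beyond the mat, 60 by 60 mm and 30 mm tall, flat top. Origin: centre of its underside.
- candle: White candle jar with a purple band and a brass lid, 66 mm in diameter, 80 mm tall, standing loose beyond the work on the right. To be left alone. Origin: centre of its underside.
There are look-alikes about, which are no part of the job. What is meant by the lid is not purple or turquoise, and is the smaller of those in its own colour.

How it is judged:
By the outcome, as a careful person would: the job done as asked, in the order asked, and still so for the second after the job is handed in, with the robot touching nothing.
It also fails if it takes over 128 s, if anything falls off the work surface, if the arm or the gripper's body presses on something with over 40 N, if the wrist force passes 120 N, or if a joint passes its speed limit or range.

## Working session

There is one attempt and no reset: what is moved stays moved. The work goes in short steps, Python scripts to look and compute and a tool call to move; the robot and the scene stay as the last step left them, time stands still between calls to the robot, and variables do not carry over. Pictures are saved under pics/ and viewed, at most 14 in all, crops included, and the job is handed in when it is done.

Besides the shell and the picture viewer there is one more tool, called by a JSON object that holds its "name" and its "arguments". servo_tool: Moves the arm, as the interface text tells. Its arguments: {"type":"object","properties":{"steps":{"type":"array","items":{"type":"array"}},"grip_force":{"type":"number"}},"required":["steps"]}

```bash
ls; mkdir -p pics
cat > h.py <<'E'
import numpy as np, cv2, pickle
from station import *
def cloud(s):
    v,u=np.mgrid[0:384,0:512]; z=s["z_map"]
    P=np.stack([(u-s["cx"])/s["fx"]*z,(v-s["cy"])/s["fy"]*z,z],-1)
    W=(P-np.asarray(s["t"]))@np.asarray(s["R"]); W[z==0]=np.nan
    return W
def save(s,n): cv2.imwrite("pics/"+n,s["img"][:,:,::-1])
E
python3 - <<'E'
from h import *
ims=[]
for n in ["scene","side","wrist"]:
    s=snapshot(n); pickle.dump(s,open(n+".pkl","wb"))
    cv2.imwrite(f"pics/{n}.png",cv2.resize(s["img"][:,:,::-1],(800,600)))
    print(n,(-np.array(s["R"]).T@s["t"]).round(3),s["fx"],np.array(s["R"]).round(2).tolist(),(s["z_map"]>0).mean())
st=get_state();print({k:np.round(v,3).tolist() for k,v in st.items()}); 
import station;print([k for k in dir(station) if 'pinch' in k.lower()])
E
```

```text
pics
scene [1.114 0.69  0.79 ] 404.5610691542898 [[-0.73, 0.69, -0.02], [0.44, 0.45, -0.77], [-0.52, -0.57, -0.63]] 0.9887237548828125
side [0.006 1.015 0.891] 493.4642106287134 [[-0.89, -0.47, 0.01], [-0.29, 0.53, -0.79], [0.36, -0.71, -0.61]] 0.9955647786458334
wrist [0.65  0.07  0.383] 327.45223212828967 [[1.0, 0.0, -0.0], [0.0, -0.96, 0.27], [-0.0, -0.27, -0.96]] 0.9959564208984375
{'time': 0.15, 'qpos': [-0.066, 0.537, -0.004, 1.539, 0.003, 1.067, -0.071], 'dq': [0.0, -0.001, 0.0, -0.003, 0.001, 0.001, 0.001], 'joint_torque': [0.002, -57.133, 0.992, -25.183, -0.056, 0.015, 0.0], 'tcp_pos': [0.65, -0.0, 0.238], 'orientation': [-0.0, 0.707, 0.707, -0.001], 'ft_force': [-0.346, -0.774, 0.504], 'wrist_torque': [-0.046, -0.044, -0.046], 'grip_force': 0.0, 'grip_width': 0.088}
['pinch_z']
```

View pics/scene.png

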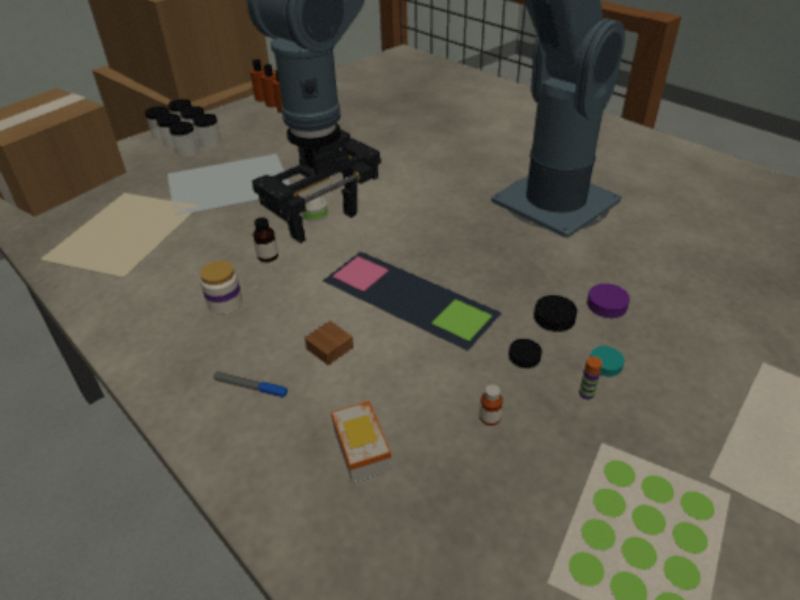

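View pics/side.png

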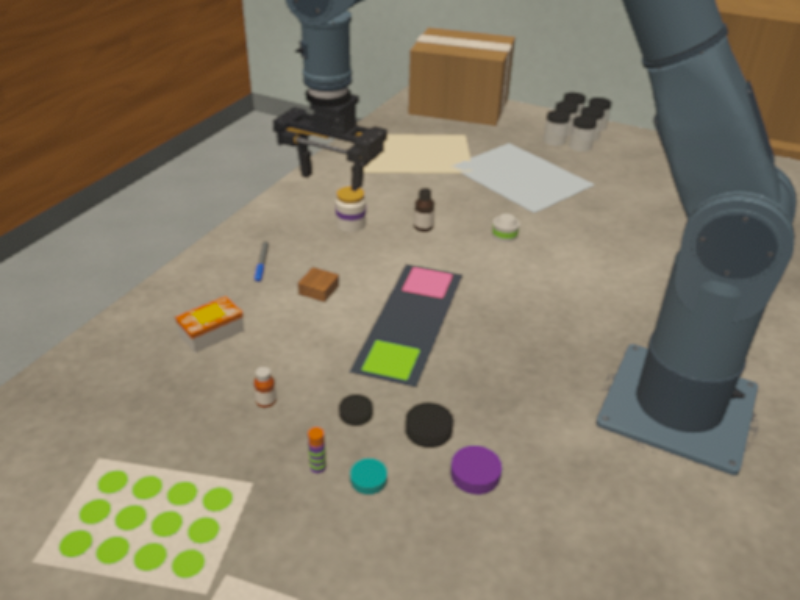

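View pics/wrist.png

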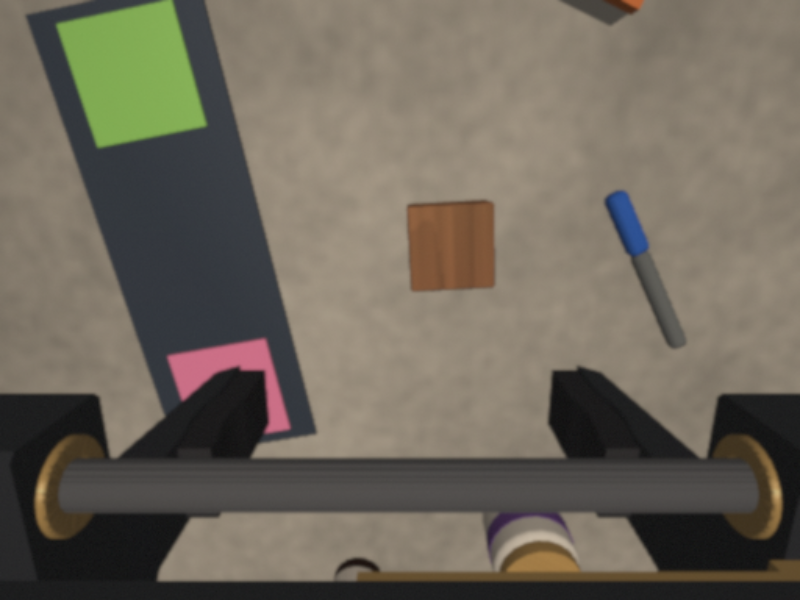

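Scene view (800-wide): brown bottle (265,240), jar partly behind the fingers (315,208), candle (220,287), riser (329,342), pink card (361,272), green card (462,320), small black lid (525,352), tube (591,378), amber bottle (491,405). In the side view the jar is at (505,228) and the lid at (355,408). The wrist view shows the mat and riser from above.

```bash
cat > m.py <<'E'
from h import *
pix={"scene":dict(brown=(265,228),amber=(491,392),jar=(317,208),lid=(525,349),bigblk=(556,308),tube=(593,362),riser=(329,336),candle=(220,270),teal=(607,358),purple=(609,297)),
"side":dict(brown=(424,194),amber=(264,374),jar=(505,221),lid=(355,405),bigblk=(429,420),tube=(316,434),riser=(319,279),candle=(350,196),teal=(369,470),purple=(476,463))}
from station import pinch_z; print("pinch_z",pinch_z)
for n in pix:
    s=pickle.load(open(n+".pkl","rb")); W=cloud(s)
    t=W[(abs(W[...,2])<.02)&(abs(W[...,0]-.6)<.3)&(abs(W[...,1])<.3)]; print(n,"table z",np.median(t[:,2]).round(4))
    for k,(u,v) in pix[n].items():
        c=W[int(v/1.5625),int(u/1.5625)]
        m=(np.hypot(*(W[...,:2]-c[:2]).transpose(2,0,1))<.05)&(W[...,2]<.15)&(W[...,2]>.01)
        Q=W[m]; zt=np.percentile(Q[:,2],97); T=Q[abs(Q[:,2]-zt)<.004]
        # largest/robust: min enclosing circle and mean
        (cx,cy),r=cv2.minEnclosingCircle(T[:,:2].astype(np.float32))
        print(n,k,"ztop",zt.round(4),"mean",T[:,:2].mean(0).round(4),"circ",round(cx,4),round(cy,4),"r",round(r,4),len(T))
    hsv=cv2.cvtColor(s["img"],cv2.COLOR_RGB2HSV)
    for k,lo,hi in [("green",(35,100,60),(50,255,255)),("pink",(165,60,80),(180,200,255))]:
        m=cv2.inRange(hsv,lo,hi); nn,l,stt,ce=cv2.connectedComponentsWithStats(m)
        for i in range(1,nn):
            P=W[l==i]; P=P[~np.isnan(P[:,0])]
            if stt[i,4]>300:
                print(n,k,ce[i].round(),P.mean(0).round(4),cv2.minAreaRect((P[:,:2]*1000).astype(np.float32)))
E
python3 m.py
```

```text
pinch_z -0.0187
scene table z -0.0013
scene brown ztop 0.0884 mean [ 0.6054 -0.2919] circ 0.6043 -0.2943 r 0.0171 40
scene amber ztop 0.0646 mean [0.5957 0.3106] circ 0.5946 0.3106 r 0.0123 61Traceback (most recent call last):
  File "m.py", line 11, in <module>
    Q=W[m]; zt=np.percentile(Q[:,2],97); T=Q[abs(Q[:,2]-zt)<.004]
               ~~~~~~~~~~~~~^^^^^^^^^^^
    return _quantile_unchecked(
        a, q, axis, out, overwrite_input, method, keepdims, weights)
    return _ureduce(a,
                    func=_quantile_ureduce_func,
    ...<5 lines>...
                    overwrite_input=overwrite_input,
                    method=method)
    r = func(a, **kwargs)
    result = _quantile(arr,
                       quantiles=q,
    ...<2 lines>...
                       out=out,
                       weights=wgt)
    slices_having_nans = np.isnan(arr[-1, ...])
                                  ~~~^^^^^^^^^
IndexError: index -1 is out of bounds for axis 0 with size 0
```

```bash
sed -i 's/^        Q=W\[m\];/        Q=W[m]\n        if len(Q)<5: continue\n       /' m.py; python3 m.py
```

```text
pinch_z -0.0187
scene table z -0.0013
scene brown ztop 0.0884 mean [ 0.6054 -0.2919] circ 0.6043 -0.2943 r 0.0171 40
scene amber ztop 0.0646 mean [0.5957 0.3106] circ 0.5946 0.3106 r 0.0123 61
scene lid ztop 0.0197 mean [0.454  0.2658] circ 0.4535 0.265 r 0.0285 193
scene bigblk ztop 0.0261 mean [0.3372 0.2423] circ 0.3365 0.2418 r 0.0389 319
scene tube ztop 0.0751 mean [0.4475 0.3876] circ 0.4473 0.3871 r 0.012 59
scene riser ztop 0.0307 mean [0.6815 0.0148] circ 0.6813 0.0142 r 0.0401 304
scene candle ztop 0.0797 mean [ 0.7485 -0.2242] circ 0.7478 -0.224 r 0.0314 209
scene teal ztop 0.0195 mean [0.3679 0.3739] circ 0.3689 0.3741 r 0.0289 198
scene purple ztop 0.0258 mean [0.2382 0.2896] circ 0.2368 0.2898 r 0.0377 282
scene green [295. 204.] [0.4609 0.1278 0.0036] ((458.724365234375, 126.30079650878906), (87.73397064208984, 83.28030395507812), 10.900226593017578)
scene green [415. 332.] [0.5732 0.5721 0.0017] ((572.8529052734375, 572.1406860351562), (42.07041931152344, 40.94678497314453), 30.668420791625977)
scene green [383. 342.] [0.6397 0.5373 0.0017] ((639.3203125, 536.94140625
[... 1323 characters left out ...]
0.2454 r 0.0395 433
side tube ztop 0.0775 mean [0.4459 0.3903] circ 0.4468 0.3904 r 0.0129 63
side riser ztop 0.0339 mean [0.678  0.0162] circ 0.6789 0.0153 r 0.0401 158
side candle ztop 0.0825 mean [ 0.7451 -0.2195] circ 0.7484 -0.2214 r 0.0315 99
side teal ztop 0.0216 mean [0.3691 0.3752] circ 0.3685 0.3748 r 0.0289 292
side purple ztop 0.0274 mean [0.2345 0.2933] circ 0.2353 0.2916 r 0.0383 499
side green [250. 230.] [0.4608 0.13   0.0053] ((462.22979736328125, 126.47735595703125), (84.97068786621094, 92.26882934570312), 10.649887084960938)
side pink [273. 181.] [ 0.5037 -0.1049  0.0052] ((504.8258972167969, -107.43954467773438), (88.90567016601562, 96.93779754638672), 11.233257293701172)
```

Run:
```python
from h import *
s=pickle.load(open("wrist.pkl","rb")); W=cloud(s)
# pixel corners read off the 800x600 picture
for k,pl,z in [("green",[(57,24),(172,0),(207,127),(97,148)],.005),("riser",[(408,205),(494,202),(495,288),(411,291)],.03)]:
    p=[]
    R=np.array(s["R"]);c=-R.T@s["t"]
    for u,v in pl:
        d=R.T@[(u/1.5625-s["cx"])/s["fx"],(v/1.5625-s["cy"])/s["fy"],1]; p.append(c+d*(z-c[2])/d[2])
    print(k,np.mean(p,0).round(4),np.round(p,3)[:,:2].tolist())
m=(abs(W[...,0]-.68)<.03)&(abs(W[...,1]-.015)<.03); print(np.percentile(W[m][:,2],[10,50,90]),np.nanmedian(W[100:250,330:380,2]))
```

```text
green [0.4622 0.1268 0.005 ] [[0.416, 0.159], [0.494, 0.173], [0.509, 0.094], [0.43, 0.08]]
riser [0.68   0.0139 0.03  ] [[0.649, 0.043], [0.708, 0.045], [0.711, -0.015], [0.652, -0.017]]
[0.03034413 0.31741442 0.33471694] -0.0002428705048834515
```

{"name": "servo_tool", "arguments": {"steps": [[[-5,-0.7,0],[0,0,0],-1],[[-5,-0.7,0],[0,0,0],-1],[[-5,-0.7,0],[0,0,0],-1],[[-5,-0.7,0],[0,0,0],-1],[[-5,-0.7,0],[0,0,0],-1],[[-4.1,-0.9,0],[0,0,0],-1],[[0,0,4],[0,0,0],-1],[[0,0,4],[0,0,0],-1]]}}

```text
time: 1.15
tcp_pos: [0.6058, -0.2919, 0.1578]
orientation: [0.0, 0.708, 0.707, 0.0]
ft_force: [-0.1, -0.2, -1.1]
grip_width: 0.0884
grip_force: 0.0
```

{"name": "servo_tool", "arguments": {"steps": [[[0.1,0,4],[0,0,0],-1],[[0,0,4],[0,0,0],-1],[[0,0,4],[0,0,0],-1],[[0,0,0],[0,0,0],1],[[0,0,0],[0,0,0],1],[[0,0,0],[0,0,0],1],[[0,0,0],[0,0,0],1],[[0,0,0],[0,0,0],1]], "grip_force": 20}}

```text
time: 2.15
tcp_pos: [0.6059, -0.2904, 0.0397]
orientation: [0.0, 0.707, 0.707, -0.0]
ft_force: [-2.5, -0.4, 6.0]
grip_width: 0.0434
grip_force: 20.0
```

{"name": "servo_tool", "arguments": {"steps": [[[0,0,-4],[0,0,0],1],[[0,0,-3],[0,0,0],1],[[4,-1.5,0],[0,0,0],1],[[6,-2,0],[0,0,0],1],[[6,-2,0],[0,0,0],1],[[6,-2,0],[0,0,0],1],[[6,-2,0],[0,0,0],1],[[5,-2,0],[0,0,0],1]]}}

```text
time: 3.15
tcp_pos: [0.4912, 0.0397, 0.109]
orientation: [0.0, 0.707, 0.708, 0.001]
ft_force: [0.0, 0.3, -1.6]
grip_width: 0.0436
grip_force: 20.0
```

{"name": "servo_tool", "arguments": {"steps": [[[5,-2,0],[0,0,0],1],[[3.8,-0.94,0],[0,0,0],1],[[0,0,0],[0,0,0],1],[[0,0,0],[0,0,0],1]]}}

```text
time: 3.65
tcp_pos: [0.4628, 0.1245, 0.1088]
orientation: [0.0, 0.707, 0.707, -0.0]
ft_force: [0.6, -0.1, -1.1]
grip_width: 0.0434
grip_force: 20.0
```

```bash
cat > see.py <<'E'
from h import *
import sys
# see.py name crop(x0,y0,w,h in 512 frame) out [x y z world marker...]
def crop(n,x0,y0,w,h,out,pts=(),f=None):
    s=snapshot(n); pickle.dump(s,open("last_%s.pkl"%n,"wb"))
    im=s["img"][:,:,::-1].copy(); f=f or min(800/w,600/h)
    c=cv2.resize(im[y0:y0+h,x0:x0+w],None,fx=f,fy=f,interpolation=cv2.INTER_CUBIC)
    for p in pts:
        q=np.array(s["R"])@p+s["t"]; u=q[0]/q[2]*s["fx"]+s["cx"]; v=q[1]/q[2]*s["fy"]+s["cy"]
        cv2.drawMarker(c,(int((u-x0+.5)*f),int((v-y0+.5)*f)),(0,0,255),cv2.MARKER_CROSS,12,1)
    return c
def pair(a,b,out):
    h=min(a.shape[0],b.shape[0]); im=np.hstack([a[:h],b[:h]]); cv2.imwrite("pics/"+out,im); print(im.shape)
E
python3 - <<'E'
from see import *
P=[(.4615,.1275,.005),(.463,.1245,.038)]
pair(crop("scene",240,120,100,130,"",P,4),crop("side",200,150,100,130,"",P,4),"b1.png")
E
```

```text
(520, 800, 3)
```

View pics/b1.png

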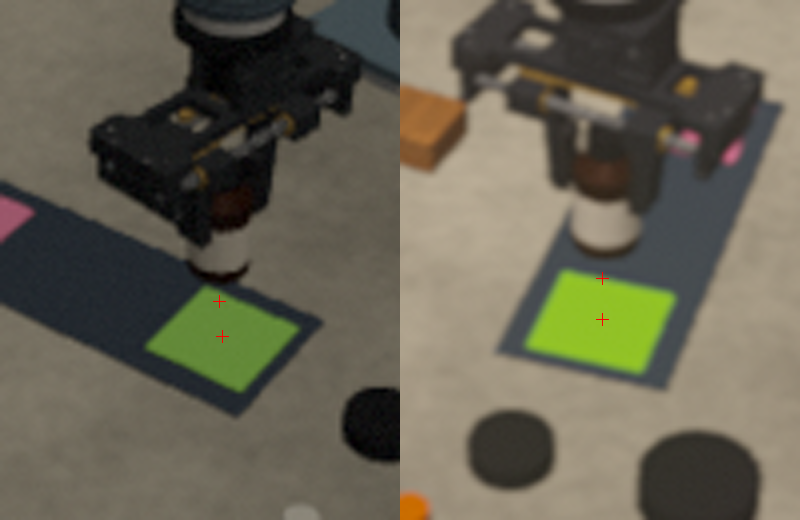

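The bottle is held upright over the green card. Its underside centre is near (218,270) in the left crop and (606,243) in the right one, and the card-centre marks sit on the card's middle.

```bash
cat >> h.py <<'E'
def proj(s,X):
    q=np.asarray(X)@np.array(s["R"]).T+s["t"]; return np.stack([q[...,0]/q[...,2]*s["fx"]+s["cx"],q[...,1]/q[...,2]*s["fy"]+s["cy"]],-1)
def tri(s1,p1,s2,p2):
    A=[]
    for s,(u,v) in ((s1,p1),(s2,p2)):
        P=np.array([[s["fx"],0,s["cx"]],[0,s["fy"],s["cy"]],[0,0,1]])@np.c_[s["R"],s["t"]]; A+= [u*P[2]-P[0],v*P[2]-P[1]]
    x=np.linalg.svd(np.array(A))[2][-1]; return x[:3]/x[3]
E
python3 - <<'E'
from h import *
a=np.linspace(0,6.28,60)
C=np.c_[.463+.022*np.cos(a),.1245+.022*np.sin(a),0*a+.069]
for n,x0,y0,off in (("scene",240,120,0),("side",200,150,400)):
    q=(proj(pickle.load(open(f"last_{n}.pkl","rb")),C)-[x0,y0]+.5)*4+[off,0]
    print(n,"x range",q[:,0].min().round(),q[:,0].max().round(),"ymax",q[:,1].max().round(),"at",q[q[:,1].argmax(),0].round())
E
```

```text
scene x range 189.0 253.0 ymax 288.0 at 221.0
side x range 570.0 637.0 ymax 265.0 at 602.0
```

{"name": "servo_tool", "arguments": {"steps": [[[0.45,-0.1,3],[0,0,0],1],[[0,0,2.7],[0,0,0],1],[[0,0,0.4],[0,0,0],1],[[0,0,0],[0,0,0],1],[[0,0,0.1],[0,0,0],1],[[0,0,0.1],[0,0,0],1],[[0,0,0],[0,0,0],1]]}}

```text
time: 4.62
tcp_pos: [0.4617, 0.1297, 0.046]
orientation: [0.0, 0.707, 0.707, 0.0]
ft_force: [0.2, 0.3, -0.9]
grip_width: 0.0428
grip_force: 20.0
```

{"name": "servo_tool", "arguments": {"steps": [[[0,0,0.1],[0,0,0],1],[[0,0,0.1],[0,0,0],1],[[0,0,0],[0,0,0],1]]}}

```text
time: 5.0
tcp_pos: [0.4616, 0.1298, 0.0445]
orientation: [0.0, 0.707, 0.707, 0.0]
ft_force: [-3.6, -0.8, 12.0]
grip_width: 0.0433
grip_force: 20.0
```

{"name": "servo_tool", "arguments": {"steps": [[[0,0,-0.05],[0,0,0],1],[[0,0,0],[0,0,0],0],[[0,0,0],[0,0,0],-1],[[0,0,0],[0,0,0],-1],[[0,0,-3],[0,0,0],-1],[[0,0,-5],[0,0,0],-1],[[0,0,-3],[0,0,0],-1],[[3,3,0],[0,0,0],-1]]}}

```text
time: 6.0
tcp_pos: [0.4923, 0.1582, 0.1567]
orientation: [0.001, 0.708, 0.706, 0.001]
ft_force: [0.9, 0.3, 0.4]
grip_width: 0.0883
grip_force: 0.0
```

{"name": "servo_tool", "arguments": {"steps": [[[5,4,0],[0,0,0],-1],[[5,4,0],[0,0,0],-1],[[5,2.3,0],[0,0,0],-1],[[0,0,0],[0,0,0],-1]]}}

```text
time: 6.5
tcp_pos: [0.5924, 0.3127, 0.1535]
orientation: [-0.001, 0.705, 0.709, 0.001]
ft_force: [-0.7, -0.3, -0.7]
grip_width: 0.0883
grip_force: 0.0
```

```bash
cat > top.py <<'E'
from h import *
import sys
# top.py  x y zlo [views]: centre of top face near x,y in each view
def top(x,y,zlo,zhi=.2,rad=.045,views=("scene","side")):
    for n in views:
        s=snapshot(n); pickle.dump(s,open(f"last_{n}.pkl","wb")); W=cloud(s)
        m=(np.hypot(W[...,0]-x,W[...,1]-y)<rad)&(W[...,2]>zlo)&(W[...,2]<zhi)
        Q=W[m]
        if len(Q)<5: print(n,"none");continue
        zt=np.percentile(Q[:,2],95); T=Q[abs(Q[:,2]-zt)<.004]
        (cx,cy),r=cv2.minEnclosingCircle(T[:,:2].astype(np.float32))
        print(n,"z",zt.round(4),"mean",T[:,:2].mean(0).round(4),"circ",round(cx,4),round(cy,4),round(r,4),len(T))
if __name__=="__main__": top(*map(float,sys.argv[1:]))
E
python3 top.py .4615 .128 .02
```

```text
scene z 0.0947 mean [0.463  0.1269] circ 0.4623 0.1259 0.0154 58
side z 0.0963 mean [0.4612 0.1305] circ 0.4612 0.1297 0.0148 61
```

{"name": "servo_tool", "arguments": {"steps": [[[-0.1,0.25,4],[0,0,0],-1],[[0,0,5],[0,0,0],-1],[[0,0,3.6],[0,0,0],-1],[[0,0,1.3],[0,0,0],-1],[[0,0,0],[0,0,0],1],[[0,0,0],[0,0,0],1],[[0,0,0],[0,0,0],1],[[0,0,0],[0,0,0],1]], "grip_force": 15}}

```text
time: 7.6
tcp_pos: [0.5956, 0.3066, 0.0162]
orientation: [0.0, 0.707, 0.707, 0.001]
ft_force: [0.2, -0.4, 0.5]
grip_width: 0.0499
grip_force: 0.0
```

{"name": "servo_tool", "arguments": {"steps": [[[0.45,0,0],[0,0,0],0],[[0,0,0],[0,0,0],0],[[0,0,0],[0,0,0],0]]}}

```text
time: 7.98
tcp_pos: [0.595, 0.3109, 0.0151]
orientation: [0.0, 0.707, 0.707, -0.0]
ft_force: [-0.4, 0.2, -0.4]
grip_width: 0.0439
grip_force: 0.0
```

{"name": "servo_tool", "arguments": {"steps": [[[0,0,0],[0,0,0],1],[[0,0,0],[0,0,0],1],[[0,0,0],[0,0,0],1],[[0,0,0],[0,0,0],1]]}}

```text
time: 8.48
tcp_pos: [0.5951, 0.3107, 0.0152]
orientation: [0.0, 0.707, 0.707, -0.0]
ft_force: [-0.8, 0.4, -0.6]
grip_width: 0.0331
grip_force: 15.0
```

{"name": "servo_tool", "arguments": {"steps": [[[0,0,-4],[0,0,0],1],[[0,0,-5],[0,0,0],1],[[-3.8,-0.5,-2],[0,0,0],1],[[-6,-1,0],[0,0,0],1],[[-6,-1,0],[0,0,0],1],[[-6,-1,0],[0,0,0],1],[[-6,-1,0],[0,0,0],1],[[-5,-2,0],[0,0,0],1]]}}

```text
time: 9.48
tcp_pos: [0.5301, -0.02, 0.1255]
orientation: [0.001, 0.708, 0.707, 0.0]
ft_force: [0.7, 0.4, 0.1]
grip_width: 0.0328
grip_force: 15.0
```

{"name": "servo_tool", "arguments": {"steps": [[[-5,-1.5,0],[0,0,0],1],[[-4,-1.1,0],[0,0,0],1],[[0,0,0],[0,0,0],1],[[0,0,0],[0,0,0],1]]}}

```text
time: 9.98
tcp_pos: [0.5045, -0.1065, 0.1253]
orientation: [-0.0, 0.707, 0.707, 0.0]
ft_force: [0.2, 0.7, -0.6]
grip_width: 0.0335
grip_force: 15.0
```

Run:
```python
from see import *
P=[(.504,-.1075,.005),(.4828,.010,.003)]
pair(crop("scene",190,110,130,125,"",P,4)[:, :400],crop("side",200,120,100,125,"",P,4),"b2.png")
```

```text
(500, 800, 3)
```

View pics/b2.png

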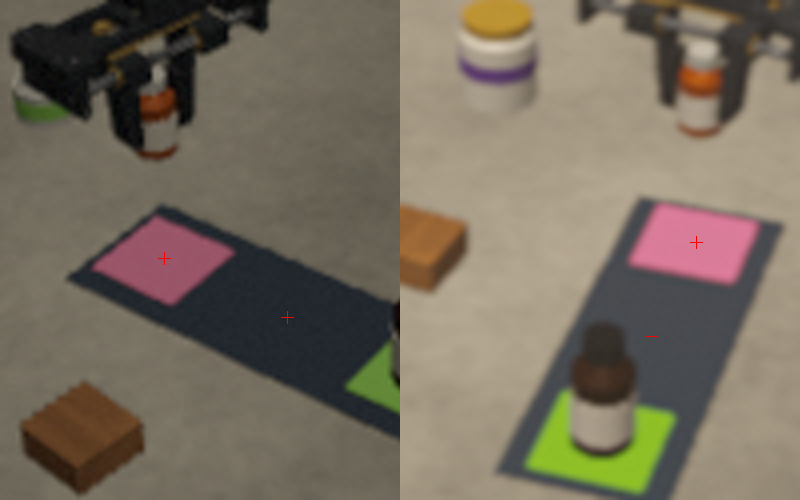

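The pink card's corners average (164,259) in the scene crop and (696,243) in the side crop, which matches the marks. The brown bottle stands in the middle of the green card.

{"name": "servo_tool", "arguments": {"steps": [[[-0.1,0,4],[0,0,0],1],[[0,0,4],[0,0,0],1],[[0,0,2],[0,0,0],1],[[0,0,0.3],[0,0,0],1],[[0,0,0],[0,0,0],1],[[0,0,0.1],[0,0,0],1],[[0,0,0],[0,0,0],1]]}}

```text
time: 10.95
tcp_pos: [0.5047, -0.1083, 0.0219]
orientation: [0.001, 0.707, 0.707, 0.0]
ft_force: [-0.5, -0.3, -1.1]
grip_width: 0.0334
grip_force: 15.0
```

{"name": "servo_tool", "arguments": {"steps": [[[0,0,0.1],[0,0,0],1],[[0,0,0.07],[0,0,0],1],[[0,0,0],[0,0,0],1]]}}

```text
time: 11.32
tcp_pos: [0.5043, -0.1083, 0.02]
orientation: [0.0, 0.707, 0.707, 0.0]
ft_force: [-0.9, 1.3, 5.5]
grip_width: 0.0335
grip_force: 15.0
```

{"name": "servo_tool", "arguments": {"steps": [[[0,0,0],[0,0,0],0],[[0,0,0],[0,0,0],-1],[[0,0,0],[0,0,0],-1],[[0,0,-3],[0,0,0],-1],[[0,0,-5],[0,0,0],-1],[[0,0,-3],[0,0,0],-1],[[-3,-1,0],[0,0,0],-1],[[-5,-1.5,0],[0,0,0],-1]]}}

```text
time: 12.32
tcp_pos: [0.48, -0.1874, 0.1301]
orientation: [0.0, 0.706, 0.709, 0.001]
ft_force: [0.1, -0.9, -0.6]
grip_width: 0.088
grip_force: 0.0
```

{"name": "servo_tool", "arguments": {"steps": [[[-5,-1.5,0],[0,0,0],-1],[[-5,-1.5,0],[0,0,0],-1],[[-3.5,-1.3,0],[0,0,0],-1],[[-2,0,0],[0,0,0],-1],[[0,0,0],[0,0,0],-1]]}}

```text
time: 12.95
tcp_pos: [0.4366, -0.3438, 0.1295]
orientation: [0.0, 0.708, 0.707, 0.0]
ft_force: [-0.6, 0.1, -0.8]
grip_width: 0.0881
grip_force: 0.0
```

```bash
python3 top.py .504 -.108 .02; python3 top.py .436 -.344 .025 .06
```

```text
scene z 0.0692 mean [ 0.5059 -0.1071] circ 0.505 -0.1074 0.0131 32
side z 0.0708 mean [ 0.5038 -0.1048] circ 0.5043 -0.1053 0.0129 29
scene z 0.043 mean [ 0.4393 -0.3479] circ 0.4381 -0.3485 0.0184 47
side z 0.0447 mean [ 0.4367 -0.3447] circ 0.4382 -0.3427 0.0215 49
```

{"name": "servo_tool", "arguments": {"steps": [[[-0.2,0.15,4],[0,0,0],-1],[[0,0,4],[0,0,0],-1],[[0,0,3],[0,0,0],-1],[[0,0,1],[0,0,0],-1],[[0,0,0],[0,0,0],-1],[[0,0,0],[0,0,0],0.3],[[0,0,0],[0,0,0],1],[[0,0,0],[0,0,0],1]], "grip_force": 20}}

```text
time: 14.15
tcp_pos: [0.438, -0.3455, 0.0102]
orientation: [0.001, 0.707, 0.707, 0.0]
ft_force: [-0.4, 0.1, 0.9]
grip_width: 0.0601
grip_force: 0.0
```

{"name": "servo_tool", "arguments": {"steps": [[[0,0,0],[0,0,0],1],[[0,0,0],[0,0,0],1]]}}

```text
time: 14.4
tcp_pos: [0.4377, -0.3454, 0.01]
orientation: [0.0, 0.707, 0.707, -0.0]
ft_force: [-2.0, 0.5, 5.6]
grip_width: 0.0553
grip_force: 20.0
```

{"name": "servo_tool", "arguments": {"steps": [[[0,0,-3],[0,0,0],1],[[0,0,-5],[0,0,0],1],[[0,0,-4],[0,0,0],1],[[4,0.5,0],[0,0,0],1],[[6,0.8,0],[0,0,0],1],[[6,0.8,0],[0,0,0],1],[[6,0.8,0],[0,0,0],1],[[6,0.8,0],[0,0,0],1]]}}

```text
time: 15.4
tcp_pos: [0.4746, -0.0633, 0.1295]
orientation: [0.0, 0.707, 0.707, 0.0]
ft_force: [0.8, -0.7, -1.1]
grip_width: 0.0553
grip_force: 20.0
```

{"name": "servo_tool", "arguments": {"steps": [[[4,0.5,0],[0,0,0],1],[[3.5,0.3,0],[0,0,0],1],[[0,0,0],[0,0,0],1],[[0,0,0],[0,0,0],1]]}}

```text
time: 15.9
tcp_pos: [0.4823, 0.009, 0.1294]
orientation: [0.0, 0.707, 0.707, -0.0]
ft_force: [-0.1, -0.4, -1.2]
grip_width: 0.0555
grip_force: 20.0
```

Run:
```python
from h import *
st=get_state();print(st["tcp_pos"])
for n in("scene","side"):
    s=snapshot(n);W=cloud(s);hsv=cv2.cvtColor(s["img"],cv2.COLOR_RGB2HSV)
    x,y,_=st["tcp_pos"]
    m=(np.hypot(W[...,0]-x,W[...,1]-y)<.035)&(W[...,2]>.09)&(W[...,2]<.2)
    g=m&(cv2.inRange(hsv,(35,60,40),(75,255,255))>0); Q=W[g]
    # least-squares circle of radius .028 on green band
    from scipy.optimize import least_squares
    r=least_squares(lambda c:np.hypot(Q[:,0]-c[0],Q[:,1]-c[1])-.028,[x,y],loss="soft_l1",f_scale=.001)
    print(n,len(Q),r.x.round(4),Q[:,2].min(),Q[:,2].max(),np.abs(r.fun).mean())
```

```text
[0.48232561 0.00896647 0.12935668]
scene 81 [0.4832 0.0048] 0.12356113237413334 0.1468747150051381 0.0012862798251533439
side 105 [0.4827 0.006 ] 0.1249026312285205 0.147323004769705 0.0014954345860171256
```

{"name": "servo_tool", "arguments": {"steps": [[[0.3,0.05,4],[0,0,0],1],[[0,0,4],[0,0,0],1],[[0,0,3],[0,0,0],1],[[0,0,0.4],[0,0,0],1],[[0,0,0],[0,0,0],1],[[0,0,0.1],[0,0,0],1],[[0,0,0],[0,0,0],1]]}}

```text
time: 16.88
tcp_pos: [0.4838, 0.0128, 0.0154]
orientation: [0.001, 0.707, 0.707, 0.001]
ft_force: [-0.4, -0.1, -2.1]
grip_width: 0.0551
grip_force: 20.0
```

{"name": "servo_tool", "arguments": {"steps": [[[0,-0.05,0.1],[0,0,0],1],[[0,0,0.1],[0,0,0],1],[[0,0,0.05],[0,0,0],1],[[0,0,0],[0,0,0],1]]}}

```text
time: 17.38
tcp_pos: [0.4827, 0.0128, 0.0129]
orientation: [0.0, 0.707, 0.707, 0.0]
ft_force: [-2.6, 0.3, 13.3]
grip_width: 0.0554
grip_force: 20.0
```

Contact. I'll release, rise, and head for the lid.

{"name": "servo_tool", "arguments": {"steps": [[[0,0,-0.05],[0,0,0],1],[[0,0,0],[0,0,0],0.2],[[0,0,0],[0,0,0],-1],[[0,0,0],[0,0,0],-1],[[0,0,-3],[0,0,0],-1],[[0,0,-5],[0,0,0],-1],[[0,0,-5],[0,0,0],-1],[[0,0,-1],[0,0,0],-1]]}}

```text
time: 18.38
tcp_pos: [0.4846, 0.0129, 0.1554]
orientation: [0.002, 0.707, 0.707, 0.002]
ft_force: [0.3, -0.2, 0.3]
grip_width: 0.0883
grip_force: 0.0
```

{"name": "servo_tool", "arguments": {"steps": [[[4,-0.4,0],[0,0,0],-1],[[6,-0.7,0],[0,0,0],-1],[[6,-0.7,0],[0,0,0],-1],[[5,-0.7,0],[0,0,0],-1],[[4.4,-0.5,0],[0,0,0],-1],[[0,0,0],[0,0,0],-1],[[0,0,0],[0,0,0],-1]]}}

```text
time: 19.25
tcp_pos: [0.4522, 0.2656, 0.1515]
orientation: [0.0, 0.707, 0.707, -0.001]
ft_force: [0.0, 0.3, -0.1]
grip_width: 0.0875
grip_force: 0.0
```

Run:
```python
from h import *
from top import top
from scipy.optimize import least_squares
top(.4828,.010,.02,.06); top(.462,.128,.08); top(.4525,.267,.01,.03)
for n in("scene","side"):
    s=snapshot(n);W=cloud(s)
    for nm,x,y,r,z0,z1 in (("jar",.4828,.01,.028,.006,.034),("brown",.4615,.1275,.022,.01,.06),("amber",.504,-.1075,.017,.01,.045),("lid",.4525,.267,.028,.003,.015)):
        m=(np.hypot(W[...,0]-x,W[...,1]-y)<r+.006)&(W[...,2]>z0)&(W[...,2]<z1); Q=W[m]
        f=least_squares(lambda c:np.hypot(Q[:,0]-c[0],Q[:,1]-c[1])-r,[x,y],loss="soft_l1",f_scale=.001)
        print(n,nm,len(Q),f.x.round(4))
```

```text
scene z 0.0463 mean [0.4846 0.0106] circ 0.4837 0.0107 0.0184 73
side z 0.0452 mean [0.4645 0.0131] circ 0.4641 0.012 0.014 10
scene z 0.095 mean [0.4624 0.1266] circ 0.4624 0.1276 0.0145 53
side none
scene z 0.0188 mean [0.4535 0.2658] circ 0.4526 0.2654 0.0287 235
side z 0.0213 mean [0.4511 0.2688] circ 0.452 0.2687 0.0284 240
scene jar 165 [0.4832 0.0083]
scene brown 205 [0.4617 0.1262]
scene amber 104 [ 0.5051 -0.1093]
scene lid 109 [0.4515 0.2647]
side jar 98 [0.4833 0.0103]
side brown 185 [0.4622 0.1288]
side amber 115 [ 0.5048 -0.1074]
side lid 81 [0.4528 0.2666]
```

{"name": "servo_tool", "arguments": {"steps": [[[0.1,0,5],[0,0,0],-1],[[0,0,5],[0,0,0],-1],[[0,0,3],[0,0,0],-1],[[0,0,1.2],[0,0,0],-1],[[0,0,0.3],[0,0,0],-1],[[0,0,0],[0,0,0],-1],[[0,0,0],[0,0,0],-1]], "grip_force": 10}}

```text
time: 20.52
tcp_pos: [0.4534, 0.2683, 0.0086]
orientation: [0.0, 0.707, 0.707, 0.001]
ft_force: [-0.8, -0.5, 0.2]
grip_width: 0.0883
grip_force: 0.0
```

{"name": "servo_tool", "arguments": {"steps": [[[-0.15,-0.1,0.4],[0,0,0],-1],[[0,0,0],[0,0,0],0.2],[[0,0,0],[0,0,0],1],[[0,0,0],[0,0,0],1],[[0,0,0],[0,0,0],1],[[0,0,0],[0,0,0],1]]}}

```text
time: 21.28
tcp_pos: [0.4517, 0.2663, 0.0035]
orientation: [0.0, 0.707, 0.707, 0.0]
ft_force: [-0.5, -0.4, -0.4]
grip_width: 0.0565
grip_force: 10.0
```

{"name": "servo_tool", "arguments": {"steps": [[[0,0,-3],[0,0,0],1],[[0,0,-5],[0,0,0],1],[[0,0,-5],[0,0,0],1],[[-3,0.5,-1],[0,0,0],1],[[-5,0.6,0],[0,0,0],1],[[-5,0.6,0],[0,0,0],1],[[-5,0.6,0],[0,0,0],1],[[-4,0.5,0],[0,0,0],1]]}}

```text
time: 22.28
tcp_pos: [0.4795, 0.0441, 0.1436]
orientation: [0.0, 0.708, 0.707, -0.0]
ft_force: [0.9, 0.3, 0.1]
grip_width: 0.0562
grip_force: 10.0
```

{"name": "servo_tool", "arguments": {"steps": [[[-3,0.3,0],[0,0,0],1],[[-0.65,0.03,0],[0,0,0],1],[[0,0,0],[0,0,0],1],[[0,0,3],[0,0,0],1],[[0,0,3],[0,0,0],1],[[0,0,0],[0,0,0],1],[[0,0,0],[0,0,0],1]]}}

```text
time: 23.15
tcp_pos: [0.4834, 0.0108, 0.0843]
orientation: [0.0, 0.707, 0.708, 0.0]
ft_force: [0.8, 0.3, -0.4]
grip_width: 0.0564
grip_force: 10.0
```

Run:
```python
from see import *
p=get_state()["tcp_pos"];print(p)
from scipy.optimize import least_squares
pair(crop("scene",180,110,130,130,"",[],4)[:, :400],crop("side",215,100,100,130,"",[],4),"b3.png")
for n in("scene","side"):
    s=pickle.load(open(f"last_{n}.pkl","rb"));W=cloud(s)
    for nm,x,y,r,z0,z1 in (("jar",.4832,.0095,.028,.006,.034),("lid",p[0],p[1],.028,p[2]-.002,p[2]+.016)):
        dark=s["img"].max(-1)<255
        m=(np.hypot(W[...,0]-x,W[...,1]-y)<r+.004)&(W[...,2]>z0)&(W[...,2]<z1); Q=W[m]
        if len(Q)<9: print("few");continue
        f=least_squares(lambda c:np.hypot(Q[:,0]-c[0],Q[:,1]-c[1])-r,[x,y],loss="soft_l1",f_scale=.001)
        print(n,nm,len(Q),f.x.round(4))
```

```text
[0.4834036  0.01080338 0.08426495]
(520, 800, 3)
scene jar 165 [0.4832 0.0081]
scene lid 207 [0.4884 0.0055]
side jar 144 [0.4834 0.0098]
side lid 210 [0.4839 0.0108]
```

View pics/b3.png

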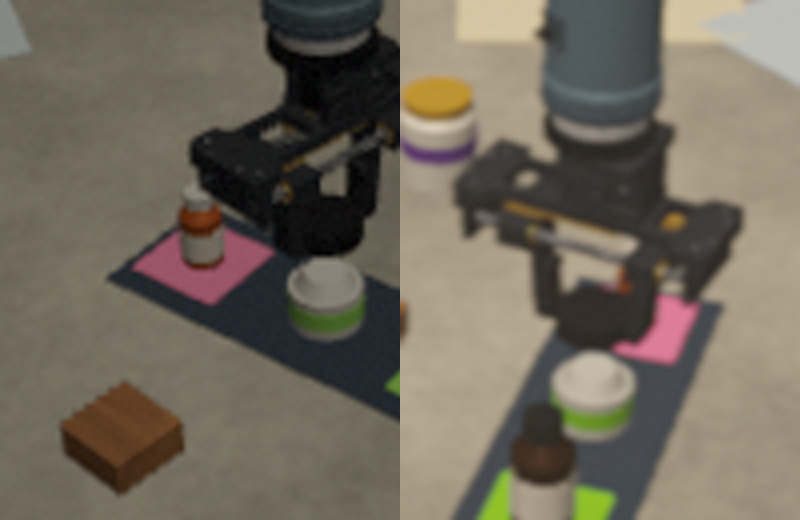

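The lid is held level above the jar's neck. Amber is on pink, with its base at (204,265) in the scene crop. Lowering the lid.

{"name": "servo_tool", "arguments": {"steps": [[[-0.1,0,2],[0,0,0],1],[[0,0,1.5],[0,0,0],1],[[0,0,0.7],[0,0,0],1],[[0,0,0.1],[0,0,0],1],[[0,0,0],[0,0,0],1]]}}

```text
time: 23.88
tcp_pos: [0.4832, 0.0088, 0.0408]
orientation: [0.0, 0.707, 0.707, 0.0]
ft_force: [0.1, -0.1, 0.1]
grip_width: 0.0563
grip_force: 10.0
```

{"name": "servo_tool", "arguments": {"steps": [[[0.05,0,0.15],[0,0,0],1],[[0,0,0.05],[0,0,0],1],[[0,0,0],[0,0,0],1]]}}

```text
time: 24.25
tcp_pos: [0.4829, 0.0093, 0.0386]
orientation: [0.0, 0.707, 0.707, 0.0]
ft_force: [0.6, 0.2, -0.3]
grip_width: 0.0561
grip_force: 10.0
```

{"name": "servo_tool", "arguments": {"steps": [[[0,0,0.07],[0,0,0],1],[[0,0,0.05],[0,0,0],1],[[0,0,0],[0,0,0],1]]}}

```text
time: 24.62
tcp_pos: [0.483, 0.0093, 0.0382]
orientation: [0.0, 0.707, 0.707, 0.0]
ft_force: [-3.1, -1.6, 13.3]
grip_width: 0.0564
grip_force: 10.0
```

{"name": "servo_tool", "arguments": {"steps": [[[0,0,-0.05],[0,0,0],1],[[0,0,0],[0,0,0],0.2],[[0,0,0],[0,0,0],-1],[[0,0,0],[0,0,0],-1],[[0,0,-3],[0,0,0],-1],[[0,0,-5],[0,0,0],-1],[[0,0,-5],[0,0,0],-1],[[0,0,0],[0,0,0],-1]]}}

```text
time: 25.62
tcp_pos: [0.4855, 0.0094, 0.1711]
orientation: [0.002, 0.707, 0.707, 0.003]
ft_force: [0.2, 0.3, -1.4]
grip_width: 0.0882
grip_force: 0.0
```

{"name": "servo_tool", "arguments": {"steps": [[[4,0,0],[0,0,0],0],[[6,-0.6,0],[0,0,0],0],[[6,-0.6,0],[0,0,0],0],[[6,-0.6,0],[0,0,0],0],[[6,-0.6,0],[0,0,0],0],[[5,-0.6,0],[0,0,0],0],[[5,-0.6,0],[0,0,0],0],[[0,0,0],[0,0,0],0]]}}

```text
time: 26.62
tcp_pos: [0.4441, 0.3938, 0.1663]
orientation: [-0.001, 0.705, 0.71, -0.0]
ft_force: [-0.7, -0.6, 0.0]
grip_width: 0.0441
grip_force: 0.0
```

Run:
```python
from see import *
from top import top
print(get_state()["tcp_pos"])
top(.447,.389,.05,.09,.03); top(.4828,.0095,.045,.07)
for n in ("scene","side"):
    s=pickle.load(open(f"last_{n}.pkl","rb"));W=cloud(s)
    m=(np.hypot(W[...,0]-.483,W[...,1]-.0095)<.024)&(W[...,2]>.04)&(W[...,2]<.07)
    Q=W[m];A=np.c_[Q[:,:2]-[.483,.0095],np.ones(len(Q))];print("plane",np.linalg.lstsq(A,Q[:,2],rcond=None)[0].round(4))
pair(crop("scene",180,110,130,130,"",[],4)[:, :400],crop("side",215,100,100,130,"",[],4),"b4.png")
```

```text
[0.44411315 0.39378636 0.16627769]
scene z 0.0756 mean [0.4475 0.3877] circ 0.4472 0.3878 0.0124 56
side z 0.0774 mean [0.4464 0.3899] circ 0.4469 0.3895 0.0127 64
scene z 0.0539 mean [0.4847 0.0088] circ 0.4849 0.0089 0.0298 163
side z 0.0559 mean [0.482  0.0123] circ 0.4828 0.0127 0.029 164
plane [ 0.0056 -0.0159  0.0515]
plane [-0.0023 -0.0145  0.0536]
(520, 800, 3)
```

View pics/b4.png

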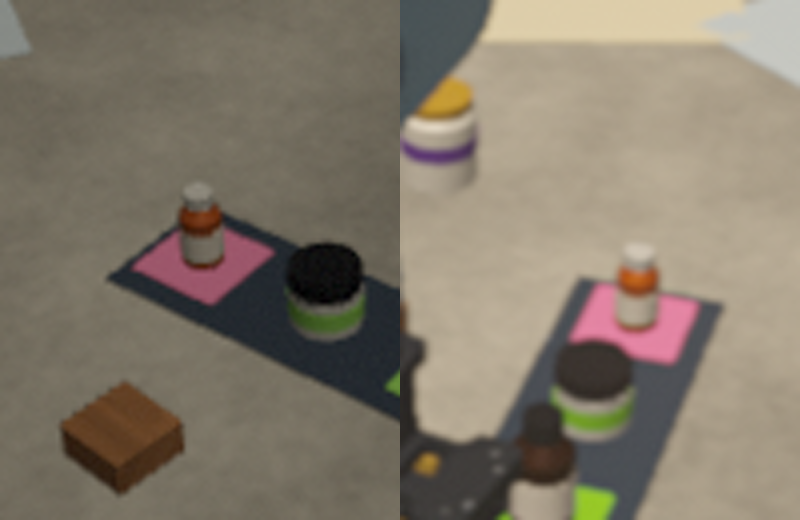

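The lid sits level on the jar: its top is at 0.053 m in both views, and the scene crop shows it at (325,272). Now the tube.

{"name": "servo_tool", "arguments": {"steps": [[[-0.4,0.2,3],[0,0,0],0],[[0,0,3],[0,0,0],0],[[0,0,0],[0,0,0],0],[[0,0,0],[0,0,0],0]], "grip_force": 10}}

```text
time: 27.42
tcp_pos: [0.4496, 0.3853, 0.1088]
orientation: [0.0, 0.707, 0.707, 0.001]
ft_force: [-0.9, -0.2, 0.8]
grip_width: 0.0442
grip_force: 0.0
```

{"name": "servo_tool", "arguments": {"steps": [[[0.35,-0.25,0],[0,0,0],0],[[0,0,3],[0,0,0],0],[[0,0,3.5],[0,0,0],0],[[0,0,1],[0,0,0],0],[[0,0,0],[0,0,0],0],[[0,0,0],[0,0,0],0]]}}

```text
time: 28.18
tcp_pos: [0.4472, 0.3896, 0.0343]
orientation: [0.0, 0.707, 0.707, 0.001]
ft_force: [-0.1, -0.5, -0.7]
grip_width: 0.044
grip_force: 0.0
```

{"name": "servo_tool", "arguments": {"steps": [[[-0.08,0,0.1],[0,0,0],0],[[0,0,0],[0,0,0],1],[[0,0,0],[0,0,0],1],[[0,0,0],[0,0,0],1],[[0,0,0],[0,0,0],1]]}}

```text
time: 28.8
tcp_pos: [0.4465, 0.3881, 0.032]
orientation: [-0.0, 0.707, 0.707, 0.0]
ft_force: [-0.8, 0.1, 2.4]
grip_width: 0.0246
grip_force: 10.0
```

{"name": "servo_tool", "arguments": {"steps": [[[0,0,-3],[0,0,0],1],[[0,0,-5],[0,0,0],1],[[0,0,-5],[0,0,0],1],[[-3,2,0],[0,0,0],1],[[-5,3.5,0],[0,0,0],1],[[-5,3.5,0],[0,0,0],1],[[-5,3.5,0],[0,0,0],1],[[-5,3.5,0],[0,0,0],1]]}}

```text
time: 29.8
tcp_pos: [0.6072, 0.1563, 0.1617]
orientation: [-0.0, 0.707, 0.707, -0.0]
ft_force: [0.9, 0.0, -1.7]
grip_width: 0.0243
grip_force: 10.0
```

{"name": "servo_tool", "arguments": {"steps": [[[-5,3,0],[0,0,0],1],[[-5,2.5,0],[0,0,0],1],[[-4,1.8,0],[0,0,0],1],[[0,0,0],[0,0,0],1],[[0,0,0],[0,0,0],1],[[0,0,0],[0,0,0],1]]}}

```text
time: 30.55
tcp_pos: [0.6789, 0.0202, 0.1617]
orientation: [-0.001, 0.706, 0.708, 0.0]
ft_force: [-0.5, -0.7, -0.7]
grip_width: 0.0246
grip_force: 10.0
```

{"name": "servo_tool", "arguments": {"steps": [[[-0.6,0.1,0],[0,0,0],1],[[0,0,4],[0,0,0],1],[[0,0,4],[0,0,0],1],[[0,0,1.4],[0,0,0],1],[[0,0,0],[0,0,0],1],[[0,0,0],[0,0,0],1]]}}

```text
time: 31.3
tcp_pos: [0.6818, 0.0121, 0.0696]
orientation: [0.001, 0.707, 0.707, 0.001]
ft_force: [-0.2, -0.9, 0.1]
grip_width: 0.0244
grip_force: 10.0
```

Run:
```python
from see import *
p=get_state()["tcp_pos"];print(p)
P=[(.680,.0147,.03)]
pair(crop("scene",160,130,100,120,"",P,4),crop("side",155,90,100,120,"",P,4),"b5.png")
```

```text
[0.6817643  0.01205898 0.06961215]
(480, 800, 3)
```

View pics/b5.png

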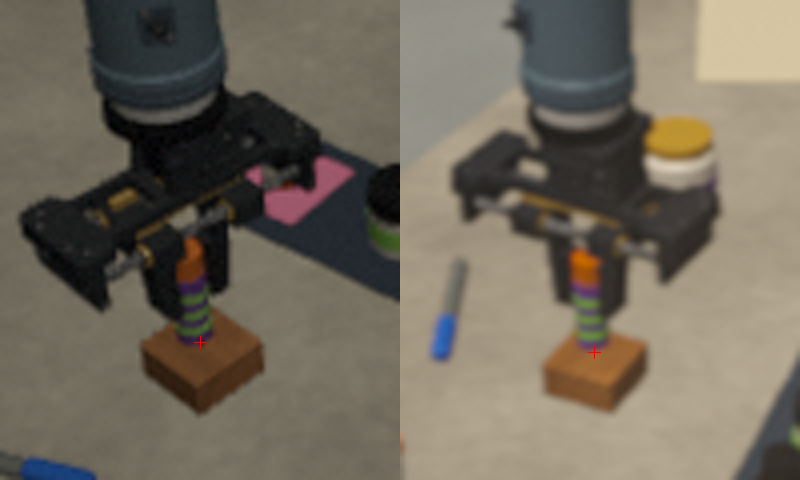

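The tube is upright about 7 mm above the riser and 2–3 mm off centre: base (196,340) against the mark (200,342). Correcting and lowering.

{"name": "servo_tool", "arguments": {"steps": [[[0.2,-0.18,0.3],[0,0,0],1],[[0,0,0.2],[0,0,0],1],[[0,0,0.1],[0,0,0],1],[[0,0,0],[0,0,0],1]]}}

```text
time: 31.9
tcp_pos: [0.6785, 0.014, 0.062]
orientation: [-0.0, 0.707, 0.707, -0.0]
ft_force: [-0.8, 0.5, 2.8]
grip_width: 0.0246
grip_force: 10.0
```

{"name": "servo_tool", "arguments": {"steps": [[[0,0,-0.3],[0,0,0],1],[[0.02,0.13,0],[0,0,0],1],[[0,0,0.15],[0,0,0],1],[[0,0,0.12],[0,0,0],1],[[0,0,0],[0,0,0],1],[[0,0,0],[0,0,0],1]]}}

```text
time: 32.65
tcp_pos: [0.6799, 0.0142, 0.0621]
orientation: [-0.0, 0.707, 0.707, -0.0]
ft_force: [-0.5, -0.1, -0.3]
grip_width: 0.0246
grip_force: 10.0
```

{"name": "servo_tool", "arguments": {"steps": [[[0,0,0.05],[0,0,0],1],[[0,0,0],[0,0,0],1],[[0,0,0],[0,0,0],0.3],[[0,0,0],[0,0,0],0],[[0,0,0],[0,0,0],0],[[0,0,-3],[0,0,0],0],[[0,0,-5],[0,0,0],0],[[0,0,-5],[0,0,0],0]]}}

```text
time: 33.65
tcp_pos: [0.6796, 0.0141, 0.1927]
orientation: [-0.0, 0.707, 0.707, -0.0]
ft_force: [0.7, -0.1, 0.5]
grip_width: 0.044
grip_force: 0.0
```

{"name": "servo_tool", "arguments": {"steps": [[[0,0,-4],[0,0,0],0],[[0,0,-3],[0,0,0],0],[[0,0,0],[0,0,0],0]]}}

```text
time: 34.02
tcp_pos: [0.6814, 0.0142, 0.2644]
orientation: [0.002, 0.707, 0.707, 0.002]
ft_force: [-0.5, -0.5, -0.5]
grip_width: 0.0441
grip_force: 0.0
```

Run:
```python
from see import *
from top import top
for a in ((.68,.0147,.06,.15,.03),(.4828,.0095,.045,.07),(.4615,.1275,.08,.12,.03),(.504,-.1075,.06,.09,.03),(.748,-.223,.07,.1)): top(*a)
pair(crop("scene",100,110,200,190,"",[],2.9)[:,:400],crop("side",170,90,140,190,"",[],2.9),"fin.png")
```

```text
scene z 0.1046 mean [0.6808 0.0155] circ 0.6811 0.0134 0.0133 50
side z 0.1068 mean [0.6793 0.0166] circ 0.6805 0.0159 0.0128 31
scene z 0.054 mean [0.4863 0.0095] circ 0.4851 0.0091 0.0292 162
side z 0.056 mean [0.4836 0.0129] circ 0.4842 0.0125 0.0294 151
scene z 0.0953 mean [0.4631 0.1273] circ 0.4619 0.1272 0.0142 54
side z 0.0979 mean [0.4612 0.1304] circ 0.4582 0.1302 0.016 56
scene z 0.0707 mean [ 0.506  -0.1081] circ 0.505 -0.1082 0.0117 28
side z 0.0723 mean [ 0.5039 -0.1046] circ 0.5052 -0.1039 0.0117 25
scene z 0.0803 mean [ 0.7478 -0.2237] circ 0.7477 -0.2239 0.0328 194
side z 0.0837 mean [ 0.7431 -0.2213] circ 0.7451 -0.2201 0.0322 88
(551, 806, 3)
```

View pics/fin.png

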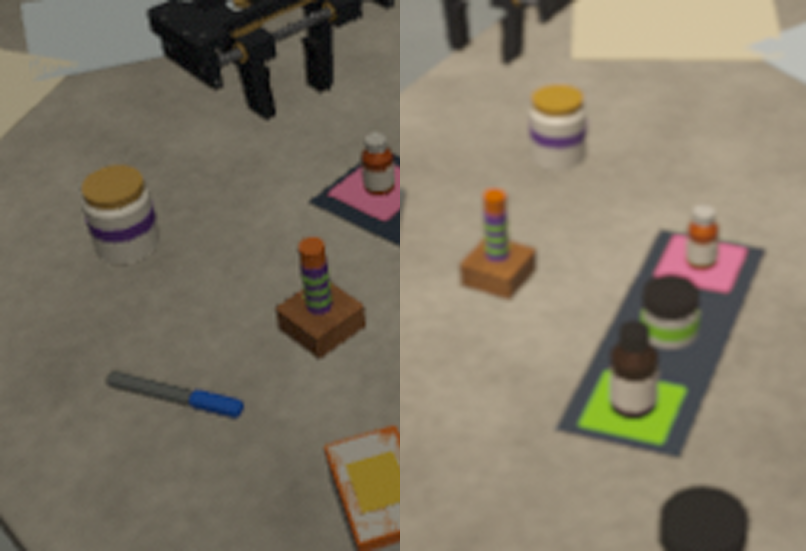

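The final view shows everything upright on its place, with the tube on the riser at (318,300) in the scene crop. The candle hasn't moved and the gripper is clear. Handing in.

```bash
python3 -c "
from station import *
print(sign_off())"
```

```text
the job is handed in; nothing more can be done
None
```

The display is set out as asked and handed in at about 34 s: both bottles on their cards, the jar at the mat's centre with its lid on level, the tube upright on the riser, the candle left alone, and the gripper clear of everything.

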